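# Show a shade slide to the label reader

### The arm

A 6-joint arm with a two-finger parallel gripper is mounted at the origin on the work surface. World frame = base frame: x ahead of the robot, y to its left, z up, the work surface at z = 0. Lengths are in mm, angles in rad, forces in N, time in s.
With the tool pointing down it reaches from about 300 to 775 mm from the base axis. Payload 14.6 kg.
Tool frame: the origin (TCP) lies midway between the tips of the shut fingers; the grasp point (between the pads) lies 19 mm behind it; x points along the fingers, y is the direction in which the jaws open and shut, and the axes are right-handed (so a half turn about x gives the same grasp; the last joint's range is limited). The gripper opens to 85 mm and grips with 20 to 120 N. Pads are 22 mm wide; open, the fingers measure 114 mm over their backs; the gripper's body (76 mm by 85 mm) begins 54 mm behind the grasp point. The pads swing forward as they close: fully open they stand 13 mm farther back than shut.
Start: joints at [-1.2, 0.3, 1.521, -0, 1.321, -0.067], TCP at [233.163, -498.121, 231.281] pointing down, gripper open.
Joint ranges: [-3.03, 3.03], [-0.79, 2.21], [0.23, 2.52], [-1.04, 4.18], [0, 3.07], [-2.55, 2.55]. Speed limits (rad/s): [2.22, 2.22, 2.57, 3.14, 3.14, 3.14].

### API

Orientations are given as a unit quaternion [x, y, z, w].
In Python, from plant import telemetry, capture, order gives the robot as it stands.
- The arm moves only by the tool carry_out, never from a script. Its argument "increments" is a list that holds one entry, the list of rows, each a list of 5 numbers: the shift along the world's x, y, z in mm, then the turn about the world's z in rad, then the closure, from -1 (fully open) to 1 (shut), so that 0 is half open. In form: [[[tx, ty, tz, turn, fingers], ...]]. A call has 1 to 5 rows; each row shifts and turns the commanded pose from where the row before left it; what a row does not reach is not made up. A row lasts 1/12 s, in which the tool goes at most 41.7 mm and 7.16 degrees, less where a joint would pass 70% of its speed; a pose out of reach is approached as far as the arm can. A call with a gripper value outside its range is refused whole. The fingers move at their own pace and stop on an object; "squeeze" is the grip in N (left out, the last holds). Time passes only in rows, so rows that do not move let the fingers close. It gives the time, the measured TCP pose, the force and the opening at its end, in the units of the state.
- telemetry.state(): the state, without advancing time (a new reading comes with each control period).
- capture(name): name is "scene" or "top"; returns a dict with "frame" (400x640x3 uint8, red, green, blue), "z_map" (400x640 float32, mm along the optical axis (not along the pixel's ray), 0 where there is no reading), "intrinsics" (3x3 intrinsics, pixels), "R" (3x3) and "t" (3): a world point X has camera coordinates R X + t. Camera axes: x right, y down, z forward; pixel columns grow to the right and rows downward; lengths in mm; the calibration is good to about 2 mm. A picture is of the moment at which its call begins.
- order.job_done(): hands the job in, once; it reports no verdict.
The state is a dict: "time_s": time; "joints": joint angles; "joint_vel": joint speeds; "effort": joint torques, N m; "ee_pos": TCP position; "ee_rot": TCP orientation; "ft_force": force on the tool from outside, world axes, zero at the start; "wrist_torque": the same for the moment, N m; "width": finger opening in mm.
Only numpy, scipy, OpenCV 4.12 (cv2) and the standard library are available. Lean on these libraries where they do the work, as an engineer would, in place of code of your own. Each camera call takes 0.05 s, during which the arm holds its last target. There are 200 camera calls.

### The job

Take the glass shade slide from the middle seat of the sloping drying rack, find its frosted end by the small notched corner, and hold the slide level, label up, under the label reader: the label straight above the cross engraved in the reader's foot and about 9 cm above it, with the frosted end pointing squarely at the reader's post and the clear end away from it. Finish while still holding it there in the gripper for the reader, touching nothing else with it, and leave the other two slides as they lie.

Things in the scene. Friction and masses are not known exactly. Their poses are not given: they have to be found in the camera images.
- slide_a_mid (a point): A glass shade slide, 140 x 45 x 6 mm, 95 g, one of three alike lying label face outwards on the sloping rack, its frosted end uppermost or lowermost. Point: middle of the slide (half-way along, across and through). x: along it to the frosted, notched end (70 mm away), y: across, z: out of the label face. Frosted: the last 40 mm. The other end is clear, with square corners.
- slide_a_label (a point): Middle of the printed paper label (24 x 26 mm) on slide_a's frosted end, 46 mm from the slide's middle and 3 mm out; axes as the slide's. The end's outer corner on the -y side has a 10 x 10 mm square notch: label up and frosted end pointing away from you, the notch is at the far right.
- slide_b_mid (a point): A second glass shade slide, 140 x 45 x 6 mm, 95 g, one of three alike lying label face outwards on the sloping rack, its frosted end uppermost or lowermost. Point: middle of the slide (half-way along, across and through). x: along it to the frosted, notched end (70 mm away), y: across, z: out of the label face. Frosted: the last 40 mm. The other end is clear, with square corners.
- slide_b_label (a point): Middle of the printed paper label (24 x 26 mm) on slide_b's frosted end, 46 mm from the slide's middle and 3 mm out; axes as the slide's. The end's outer corner on the -y side has a 10 x 10 mm square notch: label up and frosted end pointing away from you, the notch is at the far right.
- slide_c_mid (a point): A third glass shade slide, 140 x 45 x 6 mm, 95 g, one of three alike lying label face outwards on the sloping rack, its frosted end uppermost or lowermost. Point: middle of the slide (half-way along, across and through). x: along it to the frosted, notched end (70 mm away), y: across, z: out of the label face. Frosted: the last 40 mm. The other end is clear, with square corners.
- slide_c_label (a point): Middle of the printed paper label (24 x 26 mm) on slide_c's frosted end, 46 mm from the slide's middle and 3 mm out; axes as the slide's. The end's outer corner on the -y side has a 10 x 10 mm square notch: label up and frosted end pointing away from you, the notch is at the far right.
- rack_mid (a point): The drying rack (fixed, 318 mm wide, aluminium bars between grey side frames). Point: middle of the slide in the middle seat, 95 mm above the table. x: level, to the high side, y: along the rack, z: up. Seats at y = -100, 0, 100 mm; 55 mm free between slides. Slides slope 35 degrees, low end on the robot's side (-x), label faces up and towards -x.
- rack_ledge (a point): Middle of the rack's ledge, which carries the lowest 22 mm of the slides (its lip rises 5 mm above their upper faces); axes as rack_mid. Above it a 16 mm wide bar carries them 52 mm beyond their middles. Between ledge and bar the rack is open down to the table. 6 mm pins beside the ledge, half-way between seats, rise 10 mm above the slides' faces.
- reader_cross (a point): Label reader (fixed): centre of the white cross engraved in the top of its black foot plate, 10 mm above the table. x: level, from the cross to the post, z: up. The foot plate (225 x 130 x 10 mm) runs from x = -60 to 165 mm. The space above the cross and on its -x side is free.
- reader_head (a point): Middle of the reader's grey scanning head on the post, 128 mm beyond the cross and 205 mm above it, looking down at 45 degrees to the cross; axes as reader_cross. The head is 62 mm wide and reaches from x = 80 to 175 mm of the cross, 165 to 265 mm above the table; the post stands at x = 135 mm.

How it is judged (in metres and radians):
At the end, for the whole second after the job is handed in: The slide from the middle seat is in the fingers, still, touching neither reader nor rack: label within 20 mm sideways of the cross, 50-130 mm above the foot, face up within 15 degrees, frosted end towards the post within 17 degrees; the other slides within 15 mm of their starts (((horizontal distance between slide_a_label and reader_cross below 0.02 m and z of slide_a_label in the frame of reader_cross between 0.05 and 0.13 m and angle between slide_a_mid's own z axis and vertical below 0.26 rad and angle between the x axis of slide_a_mid and the x axis of reader_cross, either way round below 0.3 rad and x of slide_a_mid in the frame of reader_cross below -0.02 m and contact force between slide_a and the fingers above 1 N and contact force between slide_a and reader below 0.05 N and contact force between slide_a and rack below 0.05 N and linear speed of slide_a below 0.03 m/s and distance of each of slide_b_mid, slide_c_mid from where it was at the start of the episode below 0.015 m and horizontal distance between each of slide_b_mid, slide_c_mid and rack_mid above 0.05 m) or (horizontal distance between slide_b_label and reader_cross below 0.02 m and z of slide_b_label in the frame of reader_cross between 0.05 and 0.13 m and angle between slide_b_mid's own z axis and vertical below 0.26 rad and angle between the x axis of slide_b_mid and the x axis of reader_cross, either way round below 0.3 rad and x of slide_b_mid in the frame of reader_cross below -0.02 m and contact force between slide_b and the fingers above 1 N and contact force between slide_b and reader below 0.05 N and contact force between slide_b and rack below 0.05 N and linear speed of slide_b below 0.03 m/s and distance of each of slide_a_mid, slide_c_mid from where it was at the start of the episode below 0.015 m and horizontal distance between each of slide_a_mid, slide_c_mid and rack_mid above 0.05 m) or (horizontal distance between slide_c_label and reader_cross below 0.02 m and z of slide_c_label in the frame of reader_cross between 0.05 and 0.13 m and angle between slide_c_mid's own z axis and vertical below 0.26 rad and angle between the x axis of slide_c_mid and the x axis of reader_cross, either way round below 0.3 rad and x of slide_c_mid in the frame of reader_cross below -0.02 m and contact force between slide_c and the fingers above 1 N and contact force between slide_c and reader below 0.05 N and contact force between slide_c and rack below 0.05 N and linear speed of slide_c below 0.03 m/s and distance of each of slide_a_mid, slide_b_mid from where it was at the start of the episode below 0.015 m and horizontal distance between each of slide_a_mid, slide_b_mid and rack_mid above 0.05 m))); the arm keeps its last pose, push and grip.
It fails at once if more than one slide was moved (over 15 mm): the slides in the outer seats must be left alone (distance of each of slide_a_mid, slide_b_mid from where it was at the start of the episode above 0.015 m or distance of each of slide_a_mid, slide_c_mid from where it was at the start of the episode above 0.015 m or distance of each of slide_b_mid, slide_c_mid from where it was at the start of the episode above 0.015 m).
It also fails if it takes over 35 s, if anything falls off the work surface, if the arm or the gripper's body presses on something with over 40 N, if the wrist force passes 120 N, or if a joint passes its speed limit or range.

## Working session

There is one attempt and no reset: what is moved stays moved. The work goes in short steps, Python scripts to look and compute and a tool call to move; the robot and the scene stay as the last step left them, time stands still between calls to the robot, and variables do not carry over. Pictures are saved under pics/ and viewed, about 8 in all and at most 12, crops included, and the job is handed in when it is done.

Besides the shell and the picture viewer there is one more tool, called after "Call:" as a command line: name --argument value ..., lists and objects as JSON in quotes. carry_out: Moves the arm, as the interface text tells. Its arguments: {"type":"object","properties":{"increments":{"type":"array"},"squeeze":{"type":"number"}},"required":["increments"]}

```bash
mkdir -p pics
python3 - <<'E'
from plant import telemetry, capture, order
import cv2,numpy as np
print(telemetry.state())
for n in("scene","top"):
    c=capture(n); np.savez(n+"0.npz",**c); cv2.imwrite(f"pics/{n}0.png",c["frame"][:,:,::-1]); print(n,c["intrinsics"],c["R"],c["t"])
E
```

```text
{'time_s': 0.0, 'joints': array([-1.19959749e+00,  3.00493235e-01,  1.52161279e+00, -1.22178236e-05,
        1.32071053e+00, -6.65792878e-02]), 'joint_vel': array([ 0.00077831, -0.00054182,  0.00085277, -0.00160677,  0.00078236,
       -0.00097296]), 'effort': array([ 7.57569724e-04, -5.43502200e+01, -3.61793125e+01, -4.95020208e-05,
        3.97932730e-03,  1.28790444e-05]), 'ee_pos': array([ 233.07523742, -497.89838933,  230.69576476]), 'ee_rot': array([-0.69016456, -0.15397302,  0.69030413, -0.15311888]), 'ft_force': array([ 0.15921147, -0.50714392, -0.46281498]), 'wrist_torque': array([ 0.01353248,  0.00191925, -0.01755949]), 'width': 85.07525316349066}
scene [[505.45929598   0.         321.37430319]
 [  0.         505.45929598 193.06869194]
 [  0.           0.           1.        ]] [[-0.86409551  0.50321288 -0.01075859]
 [ 0.31798307  0.52920835 -0.78665449]
 [-0.39016114 -0.68316566 -0.61729973]] [ 515.113418    -71.21644395 1532.51274742]
top [[440.94872918   0.         320.9264798 ]
 [  0.         440.94872918 204.45097652]
 [  0.           0.           1.        ]] [[ 0.00952897 -0.99989766  0.01067132]
 [-0.98867017 -0.01101962 -0.14969925]
 [ 0.14980152 -0.00912394 -0.98867399]] [ -30.41491134  588.83291756 1194.6492384 ]
```

View pics/scene0.png

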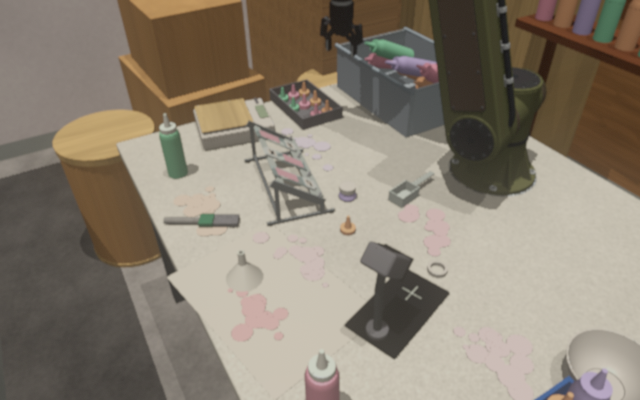

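View pics/top0.png

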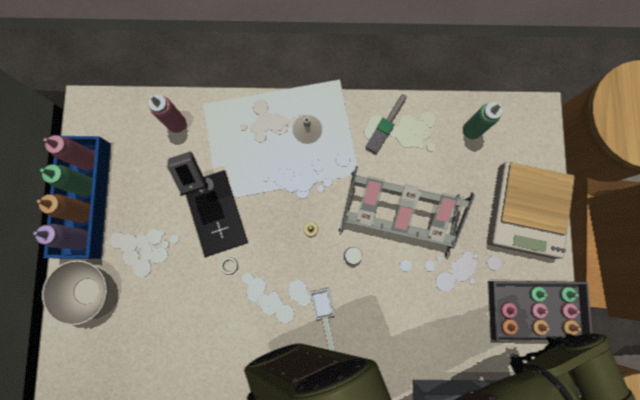

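The rack is in the top view at about (405,212) and the reader cross is at about (220,230). I'll enlarge the rack in both views.

Run:
```python
import cv2,numpy as np
f=np.load("top0.npz")["frame"][160:265,330:485,::-1]
g=np.load("scene0.npz")["frame"][110:230,230:345,::-1]
a=cv2.resize(f,(790,535),interpolation=cv2.INTER_CUBIC)
cv2.imwrite("pics/c1.png",a)
cv2.imwrite("pics/c2.png",cv2.resize(g,(575,600),interpolation=cv2.INTER_CUBIC))
```

```text
(no output)
```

View pics/c1.png

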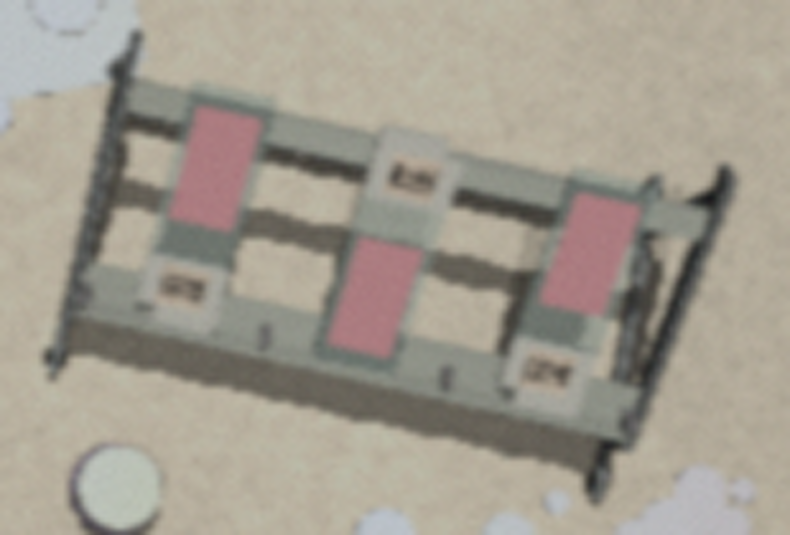

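View pics/c2.png

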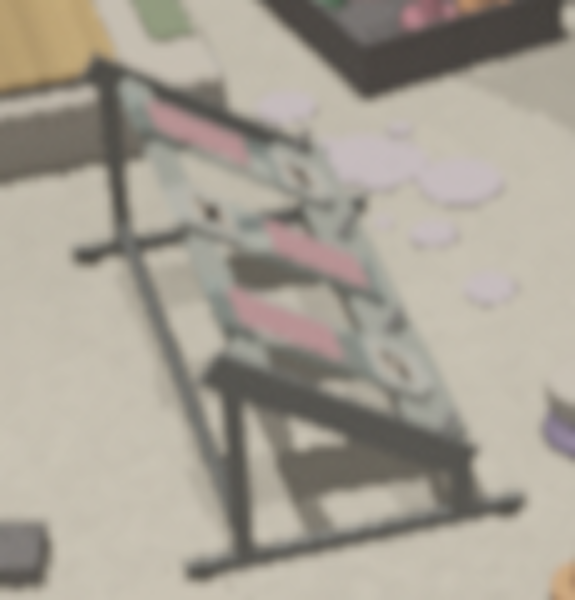

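The middle slide has its frosted, labelled end uppermost at crop (412,177), and the outer two have theirs lowermost. So the slide's x axis points along rack +x. The tool stays vertical, so I plan to level the slide by pressing its clear end down on the rack's upper bar while it is held across its width. Next I'll measure.

```bash
cat > h.py <<'E'
import cv2,numpy as np
def deproj(c,u,v,d=None):
    K,R,t=c["intrinsics"],c["R"],c["t"]; u,v=np.atleast_1d(u).astype(float),np.atleast_1d(v).astype(float)
    if d is None: d=c["z_map"][np.rint(v).astype(int),np.rint(u).astype(int)]
    P=np.linalg.inv(K)@np.vstack([u,v,np.ones_like(u)])*d
    return (R.T@(P-np.asarray(t)[:,None])).T
def plane(c,u,v,z):
    K,R,t=c["intrinsics"],c["R"],c["t"]; o=-R.T@t; r=(R.T@np.linalg.inv(K)@np.vstack([np.atleast_1d(u),np.atleast_1d(v),np.ones(np.size(u))])).T
    return o+r*((z-o[2])/r[:,2])[:,None]
def proj(c,X):
    p=c["intrinsics"]@(c["R"]@np.atleast_2d(X).T+c["t"][:,None]); return (p[:2]/p[2]).T
E
python3 - <<'E'
from h import *
c=dict(np.load("top0.npz")); f=c["frame"]; hsv=cv2.cvtColor(f,cv2.COLOR_RGB2HSV)
roi=np.zeros(f.shape[:2],bool); roi[165:245,340:480]=1
pink=((hsv[...,1]>60)&((hsv[...,0]>165)|(hsv[...,0]<5))&roi)
n,l,s,ce=cv2.connectedComponentsWithStats(pink.astype(np.uint8))
A=[]
for i in range(1,n):
    if s[i,4]<60: continue
    v,u=np.nonzero(l==i); P=deproj(c,u,v); m=np.median(P,0); A.append(m)
    q=P-P.mean(0); _,sv,V=np.linalg.svd(q[np.linalg.norm(q,axis=1)<50]); 
    print("pink",s[i,4],ce[i].round(1),m.round(1),"rms",V[0].round(3),V[2].round(3),P.min(0).round(),P.max(0).round())
A=np.array(A); 
# label pixels: dark print & paper around (411,195)
for u0,v0 in [(411,195)]:
    for r in range(v0-10,v0+7): print(r,[tuple(f[r,u]) for u in range(u0-9,u0+10,2)] if r%4==0 else '', )
P=deproj(c,[411],[195]);print("lab",P, deproj(c,[411],[187]),deproj(c,[405],[205]))
# foot
g=f.max(2); m=((g<60)); m[:165]=0;m[262:]=0;m[:,:180]=0;m[:,255:]=0
n,l,s,ce=cv2.connectedComponentsWithStats(m.astype(np.uint8)); print(s[1:][s[1:,4]>100])
w=np.zeros_like(m); w[220:242,208:232]=g[220:242,208:232]>110
v,u=np.nonzero(w); print("cross px",u.mean(),v.mean(),len(u),plane(c,u.mean(),v.mean(),10))
cv2.imwrite("pics/c3.png",cv2.resize(f[145:265,150:260,::-1],(550,600),interpolation=cv2.INTER_CUBIC))
E
```

```text
pink 245 [371.8 192.6] [ 611.5 -158.7  113.8] rms [-0.715  0.138 -0.685] [-0.59  -0.645  0.485] [ 403. -177.   90.] [ 638.  -13. 1270.]
pink 247 [445.3 209.4] [ 569.5 -353.9  113.7] rms [-0.793  0.187 -0.58 ] [-0.571  0.107  0.814] [ 543. -373.   93.] [ 595. -335.  134.]
pink 233 [403.1 217.8] [ 548.5 -247.    83.8] rms [-0.783  0.159 -0.601] [ 0.6   -0.059 -0.798] [ 403. -266.   63.] [ 576.  -13. 1270.]
185 
186 
187 
188 [(np.uint8(142), np.uint8(144), np.uint8(134)), (np.uint8(145), np.uint8(145), np.uint8(137)), (np.uint8(165), np.uint8(166), np.uint8(157)), (np.uint8(166), np.uint8(166), np.uint8(158)), (np.uint8(167), np.uint8(166), np.uint8(157)), (np.uint8(164), np.uint8(164), np.uint8(155)), (np.uint8(166), np.uint8(164), np.uint8(157)), (np.uint8(163), np.uint8(163), np.uint8(155)), (np.uint8(173), np.uint8(169), np.uint8(153)), (np.uint8(179), np.uint8(172), np.uint8(155))]
189 
190 
191 
192 [(np.uint8(133), np.uint8(133), np.uint8(125)), (np.uint8(166), np.uint8(165), np.uint8(157)), (np.uint8(160), np.uint8(155), np.uint8(145)), (np.uint8(124), np.uint8(114), np.uint8(1
[... 863 characters left out ...]
.uint8(150), np.uint8(140)), (np.uint8(150), np.uint8(153), np.uint8(145)), (np.uint8(148), np.uint8(152), np.uint8(143)), (np.uint8(157), np.uint8(157), np.uint8(150)), (np.uint8(162), np.uint8(160), np.uint8(151)), (np.uint8(166), np.uint8(165), np.uint8(155)), (np.uint8(166), np.uint8(164), np.uint8(157)), (np.uint8(143), np.uint8(141), np.uint8(130)), (np.uint8(112), np.uint8(106), np.uint8(96))]
201 
lab [[ 605.24540596 -261.6763655   122.46560762]] [[ 624.61803815 -259.71029443  133.61367754]] [[ 581.11520968 -248.98924836  104.04071277]]
[[ 180  165   16   22  258]
 [ 181  165   66   92 3036]]
cross px 219.44827586206895 229.31034482758622 29 [[519.25994172 264.66908525  10.        ]]
```

View pics/c3.png

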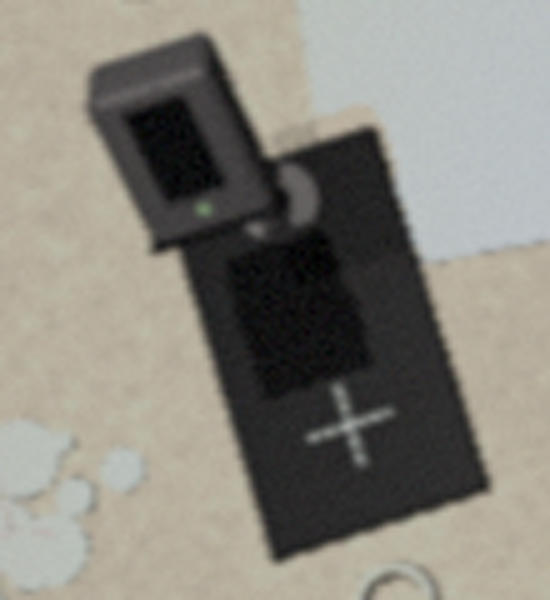

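The cross is at crop (351,425). The foot's right edge runs (375,128)→(488,488) and its front edge (275,558)→(488,488).

Run:
```python
from h import *
from scipy.spatial.transform import Rotation as Ro
from plant import telemetry
c=dict(np.load("top0.npz"))
cr=np.array([(351,425),(375,128),(488,488),(275,558),(275,558)],float)/5+[150,145]
P=plane(c,cr[:,0],cr[:,1],10.); print(P.round(1))
d=P[1]-P[2]; e=P[3]-P[2]; print("yaw long",np.degrees(np.arctan2(d[1],d[0])),"front-90",np.degrees(np.arctan2(e[1],e[0]))-90,np.linalg.norm(d),np.linalg.norm(e))
M=Ro.from_quat(telemetry.state()["ee_rot"]).as_matrix(); print(M.round(3),"yaw of tool y",np.degrees(np.arctan2(M[1,1],M[0,1])))
```

```text
[[517.3 262.4  10. ]
 [691.1 256.1  10. ]
 [482.2 183.1  10. ]
 [441.4 302.1  10. ]
 [441.4 302.1  10. ]]
yaw long 19.26289816365889 front-90 18.9141947029826 221.27604721151988 125.80137260159866
[[-0.     0.424 -0.906]
 [ 0.001 -0.906 -0.424]
 [-1.    -0.001 -0.   ]] yaw of tool y -64.91515542100518
```

Rack middle is about (571,-252,95) with yaw -12.15°. The cross is (518.3,262.6) with post yaw 19.1°. The tool needs to turn by -0.65 rad for the grasp.

Call:
carry_out --increments '[[[24,17,0,-0.11,-1],[24,17,0,-0.11,-1],[24,17,0,-0.11,-1],[24,17,0,-0.11,-1],[24,17,0,-0.11,-1]]]' --squeeze 30

```text
time_s: 0.52
ee_pos: [354.1, -412.1, 231.0]
ee_rot: [-0.706, 0.041, 0.706, 0.042]
ft_force: [-0.5, -0.3, -0.1]
width: 85.7
```

Call:
carry_out --increments '[[[24,17,0,-0.1,-1],[24,17,0,0,-1],[24,17,0,0,-1],[24,17,0,0,-1],[24,17,0,0,-1]]]'

```text
time_s: 0.93
ee_pos: [474.1, -327.0, 231.0]
ee_rot: [-0.703, 0.075, 0.703, 0.075]
ft_force: [-0.9, -0.4, 1.5]
width: 85.4
```

Call:
carry_out --increments '[[[24,17,0,0,-1],[24,17,0,0,-1],[24,17,0,0,-1],[24,17,0,0,-1],[0,0,0,0,-1]]]'

```text
time_s: 1.35
ee_pos: [572.0, -256.9, 230.4]
ee_rot: [-0.703, 0.073, 0.703, 0.074]
ft_force: [-0.0, 1.0, -0.9]
width: 85.5
```

Call:
carry_out --increments '[[[-1,5,-20,0,-1],[0,0,-20,0,-1],[0,0,-20,0,-1],[0,0,0,0,-1]]]'

```text
time_s: 1.68
ee_pos: [566.5, -254.5, 166.9]
ee_rot: [-0.701, 0.074, 0.705, 0.076]
ft_force: [0.1, 0.7, -1.4]
width: 85.1
```

Run:
```python
from plant import telemetry, capture
from h import *
from scipy.spatial.transform import Rotation as Ro
s=telemetry.state(); M=Ro.from_quat(s["ee_rot"]).as_matrix(); print(s["ee_pos"],s["joints"],np.degrees(np.arctan2(M[1,1],M[0,1])))
c=capture("scene"); np.savez("scene1.npz",**c); f=c["frame"]
print(proj(c,[[571,-252,95],[571,-252,s["ee_pos"][2]]]))
a=cv2.resize(f[70:230,210:370,::-1],(480,480),interpolation=cv2.INTER_CUBIC)
c=capture("top"); f=c["frame"]
b=cv2.resize(f[150:270,330:490,::-1],(640,480),interpolation=cv2.INTER_CUBIC)[:,:320*2]
cv2.imwrite("pics/s1.png",cv2.resize(np.hstack([a,b]),(800,343)))
```

```text
[ 566.49114204 -254.48861726  166.91264512] [-4.81160224e-01  5.15801921e-01  1.37235288e+00 -7.29034625e-05
  1.26025580e+00  1.30188897e+00] -102.16023290350391
[[283.68737108 158.35647406]
 [282.19044011 136.50137971]]
```

View pics/s1.png

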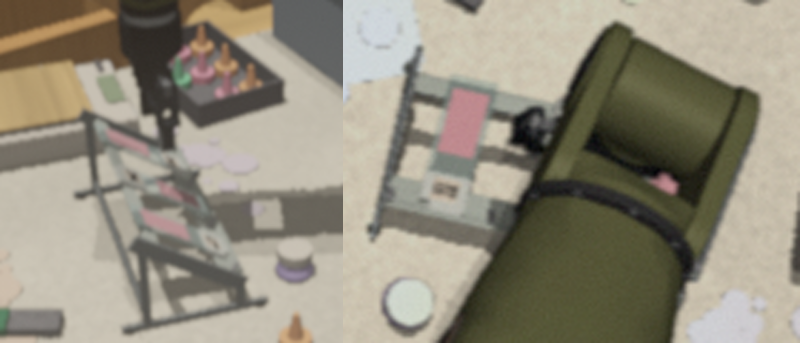

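The left half shows the fingers above the middle seat. The right half is mostly hidden by the arm. Descending with a small correction.

Call:
carry_out --increments '[[[3,3,-20,0,-1],[0,0,-20,0,-1],[0,0,-20,0,-1],[0,0,0,0,-1]]]'

```text
time_s: 2.12
ee_pos: [570.2, -251.9, 109.1]
ee_rot: [-0.702, 0.075, 0.704, 0.075]
ft_force: [-0.9, 0.3, -0.4]
width: 85.3
```

Call:
carry_out --increments '[[[0,0,-18,0,-1],[0,0,-16,0,-1],[0,0,0,0,-1]]]'

```text
time_s: 2.37
ee_pos: [570.7, -252.1, 76.6]
ee_rot: [-0.702, 0.075, 0.704, 0.075]
ft_force: [-0.3, -0.2, -1.1]
width: 85.5
```

Call:
carry_out --increments '[[[0,0,0,0,-1]]]'

```text
time_s: 2.45
ee_pos: [571.5, -252.5, 78.8]
ee_rot: [0.703, -0.075, -0.703, -0.075]
ft_force: [-0.6, -0.1, 0.5]
width: 85.6
```

Call:
carry_out --increments '[[[0,0,-5,0,-1],[0,0,0,0,1],[0,0,0,0,1],[0,0,0,0,1],[0,0,0,0,1]]]'

```text
time_s: 2.87
ee_pos: [571.3, -252.2, 73.0]
ee_rot: [0.703, -0.075, -0.703, -0.075]
ft_force: [-0.7, 0.5, 3.0]
width: 44.6
```

Call:
carry_out --increments '[[[0,0,0,0,1],[0,0,0,0,1],[0,0,0,0,1],[0,0,0,0,1],[0,0,0,0,1]]]'

```text
time_s: 3.28
ee_pos: [571.4, -252.2, 73.0]
ee_rot: [0.703, -0.075, -0.703, -0.075]
ft_force: [-2.2, 0.6, 5.8]
width: 44.4
```

Gripped at 44.4 mm. Lifting clear of the rack.

Call:
carry_out --increments '[[[0,0,10,0,1],[0,0,20,0,1],[0,0,25,0,1],[0,0,25,0,1],[0,0,15,0,1]]]'

```text
time_s: 3.7
ee_pos: [571.7, -252.3, 170.7]
ee_rot: [0.704, -0.075, -0.702, -0.075]
ft_force: [0.3, 0.1, 0.4]
width: 44.3
```

Call:
carry_out --increments '[[[20,-4,0,0,1],[26,-6,0,0,1],[26,-6,0,0,1],[26,-5,0,0,1],[0,0,0,0,1]]]'

```text
time_s: 4.12
ee_pos: [671.7, -273.2, 166.3]
ee_rot: [-0.703, 0.075, 0.703, 0.075]
ft_force: [-0.6, 0.2, -0.7]
width: 44.3
```

Run:
```python
from plant import telemetry, capture
from h import *
s=telemetry.state(); print(s["ee_pos"],s["width"],s["ft_force"])
c=capture("scene"); np.savez("scene2.npz",**c); f=c["frame"]
cv2.imwrite("pics/s2.png",cv2.resize(f[70:220,200:360,::-1],(640,600),interpolation=cv2.INTER_CUBIC))
```

```text
[ 671.67157202 -273.1626567   166.27090773] 44.32024436706695 [-0.550042    0.17716899 -0.71433298]
```

View pics/s2.png

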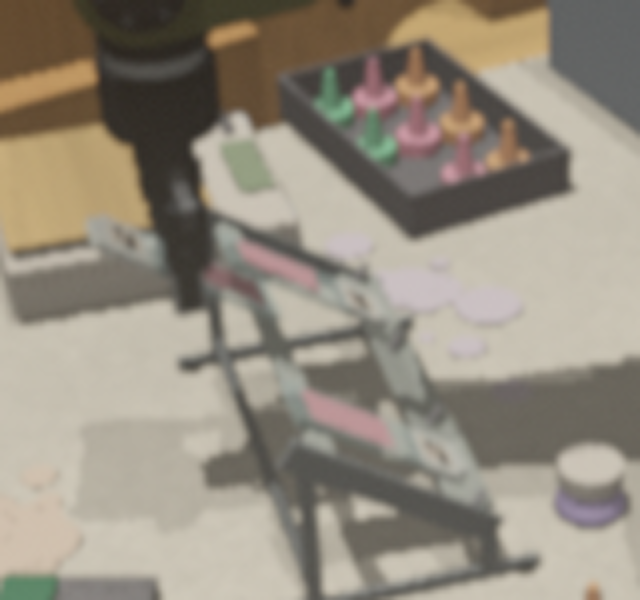

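The slide is held with its label end up at (125,237), beyond the bar and still sloping. Lowering it so the bar levels it.

Call:
carry_out --increments '[[[0,0,-12,0,1],[0,0,-12,0,1],[0,0,-6,0,1],[0,0,-5,0,1],[0,0,0,0,1]]]'

```text
time_s: 4.58
ee_pos: [668.5, -273.0, 131.5]
ee_rot: [-0.703, 0.075, 0.704, 0.075]
ft_force: [-3.5, 0.5, 1.7]
width: 44.4
```

Call:
carry_out --increments '[[[0,0,-5,0,1],[0,0,-5,0,1],[0,0,-5,0,1],[0,0,-4,0,1],[0,0,0,0,1]]]'

```text
time_s: 5.0
ee_pos: [669.1, -273.1, 112.6]
ee_rot: [-0.703, 0.075, 0.703, 0.075]
ft_force: [1.4, -0.3, 3.5]
width: 44.2
```

Call:
carry_out --increments '[[[0,0,-3,0,1],[0,0,-2,0,1],[0,0,0,0,1]]]'

```text
time_s: 5.25
ee_pos: [669.2, -273.1, 108.0]
ee_rot: [0.703, -0.075, -0.703, -0.075]
ft_force: [2.4, -0.8, 4.0]
width: 44.5
```

Run:
```python
from plant import telemetry, capture
from h import *
s=telemetry.state(); print(s["ee_pos"],s["width"],s["ft_force"])
c=capture("scene"); np.savez("scene3.npz",**c); f=c["frame"]
cv2.imwrite("pics/s3.png",cv2.resize(f[90:200,200:320,::-1],(654,600),interpolation=cv2.INTER_CUBIC))
```

```text
[ 669.19746298 -273.10989004  108.01865763] 44.486476193104785 [ 2.41034272 -0.76916727  3.95847878]
```

View pics/s3.png

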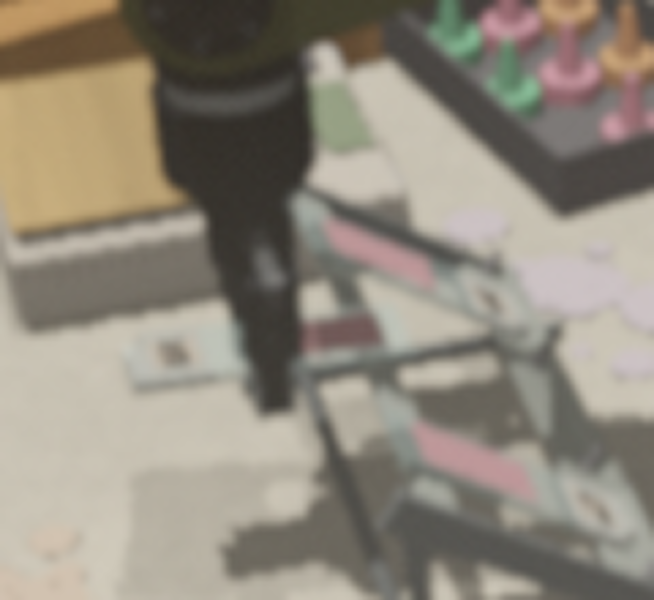

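The slide now looks nearly level: label at crop (175,352), pink at (343,332). I'll check the tilt by casting those rays onto the slide's vertical mid-plane.

```bash
cat >> h.py <<'E'
def onvert(c,px,p0,yaw):
    """rays onto vertical plane through p0 along yaw -> (s along, z)"""
    e=np.array([np.cos(yaw),np.sin(yaw),0]); n=np.array([-e[1],e[0],0]); o=-c["R"].T@c["t"]; out=[]
    for u,v in px:
        r=c["R"].T@np.linalg.inv(c["intrinsics"])@[u,v,1]; X=o+r*((np.array(p0)-o)@n)/(r@n); out.append(((X-p0)@e,X[2]))
    return np.array(out)
E
python3 - <<'E'
from h import *
c=dict(np.load("scene3.npz")); k=120/654
px=[(200+175*k,90+352*k),(200+343*k,90+332*k),(200+128*k,90+362*k)]
a=onvert(c,px,np.array([669,-273.,130]),np.radians(-12.15)); print(a); d=a[0]-a[1]; print(np.degrees(np.arctan2(d[1],d[0])))
c0=dict(np.load("scene0.npz")); # reference check, unlifted slide: label & pink in c2 crop
px=[(230+210/5,110+212/5),(230+318/5,110+255/5)]
a=onvert(c0,px,np.array([571,-252.,95]),np.radians(-12.15)); print(a); d=a[0]-a[1]; print(np.degrees(np.arctan2(d[1],d[0])))
E
```

```text
[[ 40.85366681 138.48815104]
 [-43.58754972 132.19257954]
 [ 64.28894755 137.67499869]]
4.263836680112791
[[ 31.82775987 121.91820262]
 [-28.2521684   79.67799255]]
35.109784260666984
```

About 4° frosted-end-up. I'll press 3 mm more, firm up the grip, then lift.

Call:
carry_out --increments '[[[0,0,-2,0,1],[0,0,-1.5,0,1],[0,0,0,0,1]]]'

```text
time_s: 5.55
ee_pos: [669.2, -273.1, 104.5]
ee_rot: [-0.703, 0.075, 0.703, 0.075]
ft_force: [2.9, -1.6, 4.6]
width: 44.2
```

Call:
carry_out --increments '[[[0,0,0,0,1],[0,0,10,0,1],[0,0,20,0,1],[0,0,20,0,1],[0,0,25,0,1]]]' --squeeze 60

```text
time_s: 5.97
ee_pos: [668.4, -272.8, 179.5]
ee_rot: [-0.702, 0.075, 0.704, 0.075]
ft_force: [0.8, 0.8, -1.2]
width: 43.9
```

Call:
carry_out --increments '[[[-10,20,0,0.07,1],[-18,30,0,0.08,1],[-18,30,0,0.08,1],[-18,30,0,0.08,1],[-18,30,0,0.08,1]]]'

```text
time_s: 6.38
ee_pos: [585.6, -131.8, 179.8]
ee_rot: [-0.704, -0.064, 0.705, -0.064]
ft_force: [1.0, 0.5, -0.4]
width: 43.9
```

Call:
carry_out --increments '[[[-18,30,0,0.08,1],[-18,30,0,0.075,1],[-18,30,0,0,1],[-18,30,0,0,1],[-18,30,0,0,1]]]'

```text
time_s: 6.8
ee_pos: [495.7, 18.1, 179.9]
ee_rot: [-0.697, -0.117, 0.698, -0.117]
ft_force: [0.9, -0.0, -1.1]
width: 43.5
```

Call:
carry_out --increments '[[[-15,30,0,0,1],[-5,30,0,0,1],[0,30,0,0,1],[0,30,0,0,1],[0,0,0,0,1]]]'

```text
time_s: 7.22
ee_pos: [476.5, 140.6, 180.1]
ee_rot: [-0.697, -0.118, 0.697, -0.118]
ft_force: [0.1, 0.1, -1.0]
width: 43.6
```

Call:
carry_out --increments '[[[0,25,-10,0,1],[-1,27,-20,0,1],[0,27,-20,0,1],[0,20,-20,0,1],[0,8,-20,0,1]]]'

```text
time_s: 7.63
ee_pos: [475.7, 245.7, 89.0]
ee_rot: [-0.697, -0.118, 0.697, -0.118]
ft_force: [0.2, -0.6, -0.9]
width: 43.5
```

Call:
carry_out --increments '[[[0,0,-10,0,1],[0,0,-5,0,1],[0,0,0,0,1],[0,0,0,0,1],[0,0,0,0,1]]]'

```text
time_s: 8.05
ee_pos: [476.8, 243.4, 76.0]
ee_rot: [0.698, 0.117, -0.697, 0.117]
ft_force: [-0.1, 0.1, -0.8]
width: 43.9
```

Run:
```python
from plant import telemetry, capture
from h import *
from scipy.spatial.transform import Rotation as Ro
s=telemetry.state(); M=Ro.from_quat(s["ee_rot"]).as_matrix(); print(s["ee_pos"],s["width"],s["ft_force"],np.degrees(np.arctan2(M[1,1],M[0,1])))
I=[]
for n,b in(("scene",(200,320,350,470)),("top",(165,285,165,285))):
    c=capture(n); np.savez(n+"4.npz",**c); f=c["frame"]
    I.append(cv2.resize(f[b[0]:b[1],b[2]:b[3],::-1],(400,400),interpolation=cv2.INTER_CUBIC))
cv2.imwrite("pics/s4.png",np.hstack(I))
```

```text
[476.83564013 243.39722736  76.03239655] 43.92406403542369 [-0.08284326  0.09459502 -0.81739677] -70.98455116711199
```

View pics/s4.png

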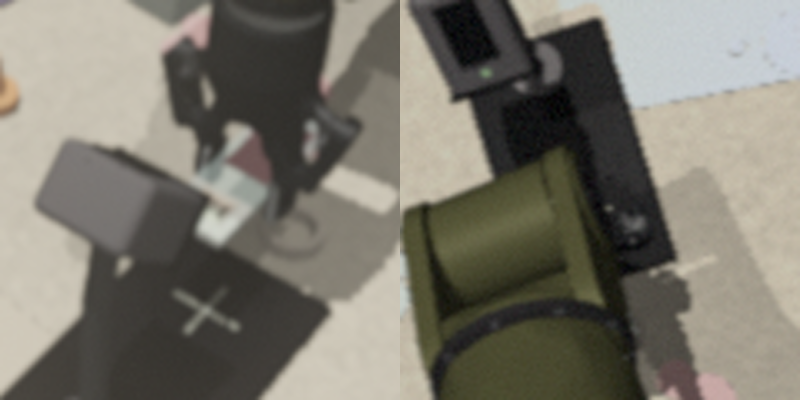

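The slide is under the reader. The label print shows at crop (222,205), partly behind the head, with pink at (250,155) and the slide's end edge near (207,241).

Run:
```python
from h import *
c=dict(np.load("scene4.npz")); k=.3; y=np.radians(19.1)
C=np.array([518.3,262.6]); e=np.array([np.cos(y),np.sin(y)]); n=np.array([-e[1],e[0]])
px=np.array([(222,205),(250,155),(208,241),(206,308)])*k+[350,200]
a=onvert(c,px,np.array([476.8,245.,98]),y); print(a.round(1))
for p,z in zip(px,(101,101,98,10)):
    X=plane(c,p[0],p[1],float(z))[0]; print(X.round(1),"along",(X[:2]-C)@e,"across",(X[:2]-C)@n)
b=proj(c,[[*(C+s*e+w*n),101.] for s,w in((24,22.5),(24,-22.5),(0,0),(-72,0),(14,-22.5))]); print(((b-[350,200])/k).round())
# depth plane fit on slide surface: pixels along the visible glass near the label/pink
Q=[]
for u in range(405,432):
    for v in range(240,274):
        X=deproj(c,u,v)[0]; d=X[:2]-np.array([476.8,245.])
        if 80<X[2]<120 and abs(d@n)<20 and -5<d@e<75: Q.append((d@e,d@n,X[2]))
Q=np.array(Q); print(len(Q))
if len(Q)>10:
    A=np.c_[Q[:,:2],np.ones(len(Q))]; s,_,_,_=np.linalg.lstsq(A,Q[:,2],rcond=None); print(s,"tilt deg",np.degrees(np.arctan(s[:2])),"std",np.std(A@s-Q[:,2]),Q.min(0),Q.max(0))
```

```text
[[ 25.9  92.1]
 [ -3.7 115.7]
 [ 38.3  68. ]
 [ 26.7  -8.9]]
[507.5 259.8 101. ] along -11.113455223276915 across 0.8898634202263005
[462.2 232.9 101. ] along -62.748055396803544 across -9.75053182915232
[533.  278.1  98. ] along 18.987142494158565 across 9.834584900401302
[513.8 265.7  10. ] along -3.2528605424989054 across 4.376001145240709
[[221. 252.]
 [162. 218.]
 [212. 214.]
 [270. 154.]
 [170. 210.]]
341
[ 2.46984300e-02 -4.89263798e-03  1.04157621e+02] tilt deg [ 1.41482816 -0.28032527] std 1.4502438760562764 [ -4.56973746 -19.67128393  99.62115308] [ 69.14756815  19.99691404 108.99535574]
```

Depth fit gives a tilt of 1.4°, the label about 95 mm above the foot and about 5 mm short of the cross. I'll nudge it forward and recheck.

Call:
carry_out --increments '[[[4,3,0,0,1],[0,0,0,0,1],[0,0,0,0,1],[0,0,0,0,1],[0,0,0,0,1]]]'

```text
time_s: 8.57
ee_pos: [480.1, 246.9, 74.7]
ee_rot: [-0.697, -0.117, 0.697, -0.117]
ft_force: [0.0, 0.6, -0.7]
width: 43.7
```

Run:
```python
from plant import telemetry, capture
from h import *
s=telemetry.state(); print(s["ee_pos"],s["width"],s["ft_force"],abs(s["joint_vel"]).max())
c=capture("scene"); y=np.radians(19.1); e=np.array([np.cos(y),np.sin(y)]); n=np.array([-e[1],e[0]]); C=np.array([518.3,262.6])
vv,uu=np.mgrid[235:285,395:440]; X=deproj(c,uu.ravel(),vv.ravel()); d=X[:,:2]-C
m=(X[:,2]>95)&(X[:,2]<113)&(d@e>-40)&(d@e<60)&(abs(d@n)<35); print(m.sum(),"along max",np.percentile(d[m]@e,[90,97,100]),"across",np.percentile(d[m]@n,[0,3,97,100]),"z",np.median(X[m,2]))
I=c["frame"][225:295,385:450,::-1].copy(); cv2.imwrite("pics/s5.png",cv2.resize(I,(557,600),interpolation=cv2.INTER_CUBIC))
p=proj(c,[[*(C+a*e+w*n),104.] for a,w in((24,22.5),(24,-22.5),(0,0))]); print((p-[385,225])*600/70)
t=capture("top"); f=t["frame"]; h=cv2.cvtColor(f,cv2.COLOR_RGB2HSV); r=np.zeros(f.shape[:2],bool); r[165:245,340:480]=1
pk=((h[...,1]>60)&((h[...,0]>165)|(h[...,0]<5))&r).astype(np.uint8); N,l,S,ce=cv2.connectedComponentsWithStats(pk); print([(ce[i].round(1),S[i,4]) for i in range(1,N) if S[i,4]>60])
```

```text
[480.11680138 246.85493465  74.7433837 ] 43.66511521105821 [ 0.04073311  0.64297832 -0.67441903] 0.001261563214474209
432 along max [19.11539539 25.99076894 28.0180276 ] across [-33.91988245 -26.32206686  31.02287227  34.90656976] z 103.61358083375279
[[270.20179011 424.80472143]
 [116.31022675 338.57103207]
 [245.14387105 327.33281607]]
[(array([371.8, 192.6]), np.int32(242)), (array([445.3, 209.4]), np.int32(248))]
```

View pics/s5.png

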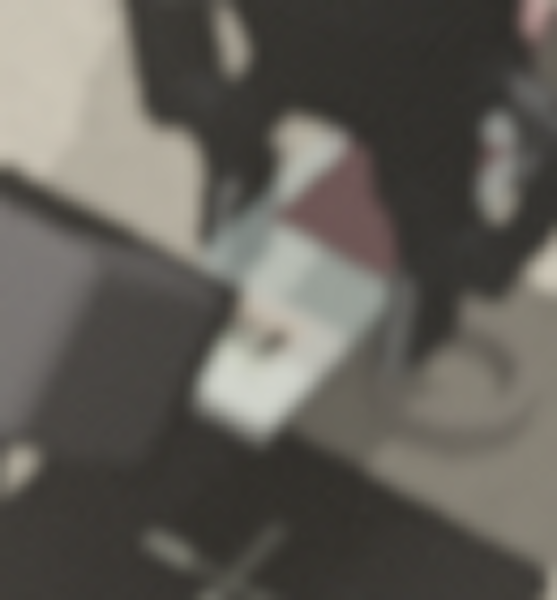

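The slide's end corner is at (262,442) against a predicted (270,425), so the label is over the cross within a few mm. Nothing touches and the outer slides have not moved. Handing in.

```bash
python3 -c "
from plant import order; print(order.job_done())"
```

```text
the job is handed in; nothing more can be done
None
```

I took the slide from the middle seat and handed the job in with it still in the gripper under the reader, at about 8.6 s of the 35 s allowed. I gripped it across its width and levelled it by pressing its clear end on the rack's upper bar. I then turned it towards the post and carried it over the cross.

**Last checks**
- **Tilt:** about 1.4° by a depth fit, measured before the final 5 mm nudge.
- **Height:** the label is about 94 mm above the foot.
- **Sideways position:** the slide's end is about 26 mm beyond the cross, where 24 mm is ideal, so the label should be within about 5 mm.
- **Direction:** the frosted end points at the post to within about 1°, judged from the tool's angle against the foot's edges.
- **Grip and contact:** the opening is steady at 43.7 mm. The wrist shows no contact force and the arm is at rest.
- **Outer slides:** they sit at the same pixels as at the start.

**Weaker or disagreeing checks**
- The label is partly hidden behind the reader head, so I judged its centre mainly from the slide's end edge. Reading the printed label directly, before the nudge, put it about 11 mm short of the cross.
- The cross differs by about 5 mm between the two cameras.
- I identified the frosted end mainly by its label. The notch was too blurred to see clearly.

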